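# Fetch the heating block from behind the bottles

### The job

Three containers hem in the aluminium heating block on the steel store tray. First clear all three onto the white side tray, then set the block upright in the middle of the hotplate's round plate, and only after that put each container back upright exactly where it stood on the store tray. Set everything down rather than dropping it, and do not knock anything over or push the small vial and the little beaker about.

Things in the scene. Friction and masses are not known exactly. Their poses are not given: they have to be found in the camera images.
- tall_bottle: The tallest container: round amber glass bottle with a paper label, 140 mm high, body 48 mm in diameter up to 92 mm, sloping shoulder to a thin neck (28 mm) from 104 to 112 mm, then a black round cap 38 mm in diameter and 28 mm high (112 to 140 mm), good to grip. About 0.22 kg. Origin: centre of its underside; z up its axis. Its place at the start is the place it must return to.
- square_bottle: White plastic bottle of square section 48 x 48 mm up to 78 mm, shoulder to a 30 mm neck (86 to 92 mm), black round cap 40 mm in diameter and 28 mm high (92 to 120 mm), good to grip; 120 mm high in all, about 0.18 kg. Origin: centre of its underside; z up its axis, x and y across the flat sides. Its place at the start is the place it must return to (any yaw).
- wide_jar: Straight-sided round amber glass jar with a paper label, 54 mm in diameter over its whole height of 106 mm; the top 22 mm is a black lid of the same diameter. About 0.22 kg. Origin: centre of its underside; z up its axis. Its place at the start is the place it must return to.
- block: Aluminium heating block: a low round disc 58 mm in diameter and 36 mm high, with a round hollow in its top (42 mm wide, 17 mm deep), about 0.2 kg. It stands in the middle of the store tray; the three containers stand on its left, its right and its -x side (in the tray's frame), in any order, only about 10 mm from it. Origin: centre of its underside; z up its axis.
- hotplate: Fixed white hotplate stirrer, 200 x 170 mm housing (74 mm high), two black knobs on its front (-x) side, with a round metal plate 140 mm in diameter whose top is 90 mm above the work surface. Origin: on the work surface straight below the centre of the round plate; z up, -x its front. The block belongs centred on the plate.
- side_tray: Fixed shallow white plastic tray, 220 x 220 mm outside, walls 5 mm thick and 18 mm high, floor 5 mm above the work surface. The side area for the cleared containers; a small beaker already stands near its +x +y corner, about 60 mm along x and 60 mm along y from the origin. Origin: centre of its underside; z up, x and y along its sides.
- store_tray: Fixed shallow steel tray, 220 x 220 mm outside, walls 5 mm thick and 18 mm high, floor 5 mm above the work surface, holding the containers, the block and the vial. Origin: centre of its underside; z up, x and y along its sides: at the start the block is near the origin, one container about 60 mm to -x, one about 65 mm to +y, one about 65 mm to -y, and the vial about 72 mm to +x.
- vial: Small closed glass vial, 26 mm in diameter, 48 mm high, standing on the store tray on the block's +x side. Not part of the job: leave it standing where it is. Origin: centre of its underside; z up.
- beaker: Little glass beaker, 34 mm wide, 42 mm high, standing in a corner of the side tray. Not part of the job: leave it standing where it is. Origin: centre of its underside; z up.

How it is judged (in metres and radians):
On the way, in this order (a step that is already met when the one before it is completed fails the run):
1. all three containers stand upright and released on the side tray, the block still at its place (x of tall_bottle in the frame of side_tray between -0.1 and 0.1 m and y of tall_bottle in the frame of side_tray between -0.1 and 0.1 m and z of each of tall_bottle, square_bottle, wide_jar in the frame of side_tray below 0.011 m and angle between each of tall_bottle, square_bottle, wide_jar's own z axis and vertical below 0.1 rad and contact force between each of tall_bottle, square_bottle, wide_jar and the fingers below 0.1 N and x of square_bottle in the frame of side_tray between -0.1 and 0.1 m and y of square_bottle in the frame of side_tray between -0.1 and 0.1 m and x of wide_jar in the frame of side_tray between -0.1 and 0.1 m and y of wide_jar in the frame of side_tray between -0.1 and 0.1 m and distance of block from where it was at the start of the episode below 0.03 m), for 0.2 s.
2. the block stands centred on the hotplate's plate and is released, the containers still on the side tray (horizontal distance between block and hotplate below 0.015 m and z of block in the frame of hotplate between 0.085 and 0.096 m and angle between each of block, tall_bottle, square_bottle, wide_jar's own z axis and vertical below 0.1 rad and contact force between each of block, tall_bottle, square_bottle, wide_jar and the fingers below 0.1 N and x of tall_bottle in the frame of side_tray between -0.1 and 0.1 m and y of tall_bottle in the frame of side_tray between -0.1 and 0.1 m and z of each of tall_bottle, square_bottle, wide_jar in the frame of side_tray below 0.011 m and x of square_bottle in the frame of side_tray between -0.1 and 0.1 m and y of square_bottle in the frame of side_tray between -0.1 and 0.1 m and x of wide_jar in the frame of side_tray between -0.1 and 0.1 m and y of wide_jar in the frame of side_tray between -0.1 and 0.1 m), for 0.2 s.
At the end, for the whole second after the job is handed in: The block stands upright on the hotplate within 15 mm of the plate's centre, and each of the three containers stands upright on the store tray within 15 mm of where it stood at the start, all released and at rest (horizontal distance between block and hotplate below 0.015 m and z of block in the frame of hotplate between 0.085 and 0.096 m and angle between each of block, tall_bottle, square_bottle, wide_jar's own z axis and vertical below 0.1 rad and linear speed of each of block, tall_bottle, square_bottle, wide_jar below 0.02 m/s and distance of each of tall_bottle, square_bottle, wide_jar from where it was at the start of the episode below 0.015 m); the robot touches nothing.
It fails at once if a container, the block, the vial or the beaker is knocked over (angle between any of tall_bottle, square_bottle, wide_jar, block, vial, beaker's own z axis and vertical above 0.6 rad).
It fails at once if the vial or the beaker is pushed more than 20 mm from its place (distance of any of vial, beaker from where it was at the start of the episode above 0.02 m).
It fails at once if a container or the block is dropped (falls free from more than about 30 mm) ((linear speed of tall_bottle above 0.75 m/s and contact force between tall_bottle and the fingers below 0.05 N) or (linear speed of square_bottle above 0.75 m/s and contact force between square_bottle and the fingers below 0.05 N) or (linear speed of wide_jar above 0.75 m/s and contact force between wide_jar and the fingers below 0.05 N) or (linear speed of block above 0.75 m/s and contact force between block and the fingers below 0.05 N)).
It also fails if it takes over 152 s, if anything falls off the work surface, if the arm or the gripper's body presses on something with over 40 N, if the wrist force passes 120 N, or if a joint passes its speed limit or range.

### The arm

A 6-joint arm with a two-finger parallel gripper is mounted at the origin on the work surface. World frame = base frame: x ahead of the robot, y to its left, z up, the work surface at z = 0. Lengths are in mm, angles in rad, forces in N, time in s.
With the tool pointing down it reaches from about 275 to 725 mm from the base axis. Payload 5.6 kg.
Tool frame: the origin (TCP) lies between the finger pads; the fingertips stand 22 mm ahead of it and the grasp point (between the pads) lies 3 mm ahead of it; y points along the fingers, x is the direction in which the jaws open and shut, and the axes are right-handed (so a half turn about y gives the same grasp; the last joint's range is limited). The gripper opens to 85 mm and grips with 20 to 120 N. Pads are 22 mm wide; open, the fingers measure 114 mm over their backs; the gripper's body (76 mm by 85 mm) begins 54 mm behind the grasp point. The pads swing forward as they close: fully open they stand 13 mm farther back than shut.
Start: joints at [1.545, 0.255, 0.108, 0, -1.424, -0.285], TCP at [168.174, 523.651, 253.283] pointing down, gripper open.
Joint ranges: [-2.95, 2.95], [-1.21, 1.97], [-1.09, 1.5], [-2.87, 1.71], [-2.94, -0.07], [-3.05, 3.05]. Speed limits (rad/s): [2.57, 2.57, 3.14, 3.14, 3.14, 3.14].

### API

Orientations are given as a unit quaternion [w, x, y, z].
In Python, from bench import ctrl gives the robot as it stands.
- The arm moves only by the shell command python3 -m crank 'ROWS' [FORCE]. ROWS is text: rows parted by semicolons, each of 7 numbers parted by spaces: the shift along the world's x, y, z in mm, then the turn, a rotation vector about the world's x, y, z in degrees, then the finger opening in mm, from 0 to 85.4. A call has 1 to 20 rows; each row is the pose to reach, as a shift and turn from the pose commanded when the call began; what a row does not reach only later rows make up. A row lasts 1/8 s, in which the tool goes at most 62.5 mm and 10.7 degrees, less where a joint would pass 70% of its speed; a pose out of reach is approached as far as the arm can. A call with a gripper value outside its range is refused whole. The fingers move at their own pace and stop on an object; FORCE is the grip in N (left out, the last holds). Time passes only in rows, so rows that repeat a pose let the fingers close. It gives the time, the measured TCP pose, the force and the opening at its end, in the units of the state.
- ctrl.get_state(): the state, without advancing time (a new reading comes with each control period).
- ctrl.get_image(name): name is "side" or "top" or "wrist"; returns the picture (420x560x3 uint8, blue, green, red); there is no depth.
- ctrl.camera_model(name): a dict with "vfov" (degrees; the focal length in pixels is half the picture's height over the tangent of half this angle, whatever the lens; pixels are square), "cx", "cy" (the principal point, pixels), "cam_to_world" (4x4, takes a point from camera to world coordinates). Camera axes: x right, y down, z forward; pixel columns grow to the right and rows downward; lengths in mm; the calibration is good to about 2 mm. A picture is of the moment at which its call begins: read the wrist's pose just before it. camera_model takes no time and is no camera call; for the wrist camera it gives the pose at the moment of the call.
- ctrl.close_job(): hands the job in, once; it reports no verdict.
The state is a dict: "time": time; "q": joint angles; "dq": joint speeds; "effort": joint torques, N m; "eef_pos": TCP position; "ee_rot": TCP orientation; "ft_force": force on the tool from outside, world axes, zero at the start; "torque": the same for the moment, N m; "opening": finger opening in mm.
Only numpy, scipy, OpenCV 4.12 (cv2) and the standard library are available. Lean on these libraries where they do the work, as an engineer would, in place of code of your own. Each camera call takes 0.05 s, during which the arm holds its last target.

## Working session

There is one attempt and no reset: what is moved stays moved. The work goes in short steps, Python scripts to look and compute and a shell command to move; the robot and the scene stay as the last step left them, time stands still between calls to the robot, and variables do not carry over. Pictures are saved under pics/ and viewed, and the job is handed in when it is done.

```bash
ls; mkdir -p pics; python3 - <<'E'
from bench import ctrl
import cv2
s=ctrl.get_state()
for k,v in s.items(): print(k,v)
for n in ("side","top","wrist"):
    m=ctrl.camera_model(n); print(n,m)
    cv2.imwrite(f"pics/{n}0.png",ctrl.get_image(n))
E
```

```text
pics
time 0.0
q [ 1.54461667e+00  2.55752937e-01  1.06998826e-01 -4.55442646e-04
 -1.42391116e+00 -2.84614329e-01]
dq [-0.00059636  0.00037254  0.00024751 -0.00047678 -0.00151838  0.00107606]
effort [-1.51581393e-03 -3.86634171e+01  2.37943554e+01  5.36532372e+00
 -6.04494388e-03  1.36123066e-05]
eef_pos [168.000818   523.23283551 252.39331393]
ee_rot [-0.41604024  0.41709889 -0.57094857  0.57180133]
ft_force [ 0.22998938  0.30460611 -0.06496731]
torque [-0.00558676  0.02174914  0.00229608]
opening 85.4616689120402
side {'vfov': 49.513754965210865, 'cx': 280.05590791711074, 'cy': 202.0212609127702, 'cam_to_world': array([[-9.99704694e-01,  9.11515253e-03,  2.25264048e-02,
         5.13097243e+02],
       [-1.43541616e-02,  5.26483038e-01, -8.50064450e-01,
         1.09787778e+03],
       [-1.96082372e-02, -8.50136768e-01, -5.26196724e-01,
         6.97365894e+02],
       [ 0.00000000e+00,  0.00000000e+00,  0.00000000e+00,
         1.00000000e+00]])}
top {'vfov': 50.86639211884415, 'cx': 285.91955350192654, 'cy': 211.8181973667909, 'cam_to_world': array([[ 2.87915423e-04, -9.93043155e-01,  1.17750628e-01,
         4.01263255e+02],
       [-9.99923841e-01, -1.73870821e-03, -1.22183534e-02,
         7.97953899e+00],
       [ 1.23380862e-02, -1.17738142e-01, -9.92968026e-01,
         1.15630220e+03],
       [ 0.00000000e+00,  0.00000000e+00,  0.00000000e+00,
         1.00000000e+00]])}
wrist {'vfov': 65.35908218700064, 'cx': 273.3482750095527, 'cy': 208.09167990827518, 'cam_to_world': array([[-3.06790088e-01, -9.11888542e-01, -2.72652030e-01,
         2.38248598e+02],
       [-9.51776803e-01,  2.94194810e-01,  8.70076523e-02,
         4.99766803e+02],
       [ 8.71531042e-04,  2.86196963e-01, -9.58170412e-01,
         3.72010819e+02],
       [ 0.00000000e+00,  0.00000000e+00,  0.00000000e+00,
         1.00000000e+00]])}
```

View pics/side0.png

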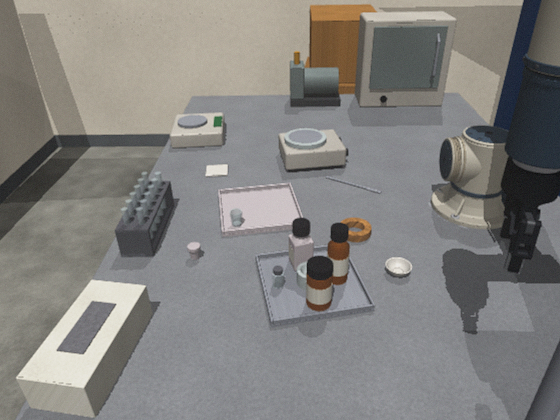

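View pics/top0.png

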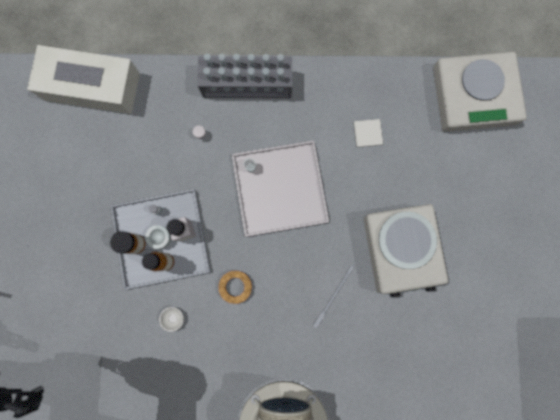

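View pics/wrist0.png

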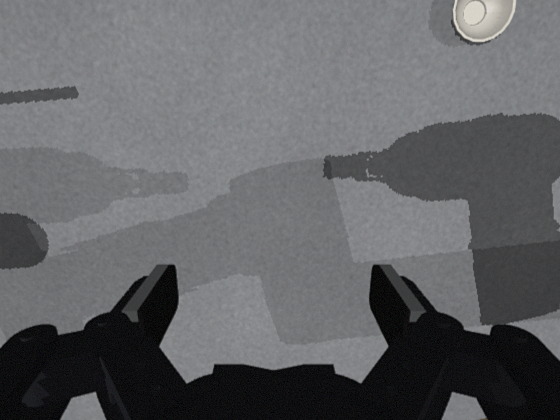

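```bash
cat > h.py <<'E'
import numpy as np, cv2
def ray(m,p):
    f=210/np.tan(np.radians(m['vfov'])/2)
    d=np.array([(p[0]-m['cx'])/f,(p[1]-m['cy'])/f,1.0])
    T=np.array(m['cam_to_world']); d=T[:3,:3]@d
    return T[:3,3],d/np.linalg.norm(d)
def plane(m,p,z):
    o,d=ray(m,p); return o+d*(z-o[2])/d[2]
def tri(rs):
    A=np.zeros((3,3));b=np.zeros(3)
    for o,d in rs:
        P=np.eye(3)-np.outer(d,d);A+=P;b+=P@o
    x=np.linalg.solve(A,b)
    return x,[np.linalg.norm((np.eye(3)-np.outer(d,d))@(x-o)) for o,d in rs]
def proj(m,P):
    f=210/np.tan(np.radians(m['vfov'])/2)
    T=np.array(m['cam_to_world']); c=T[:3,:3].T@(np.array(P)-T[:3,3])
    return np.array([m['cx']+f*c[0]/c[2],m['cy']+f*c[1]/c[2]])
def cropsave(im,x0,y0,x1,y1,s,fn):
    cv2.imwrite(fn,cv2.resize(im[y0:y1,x0:x1],None,fx=s,fy=s,interpolation=cv2.INTER_CUBIC))
E
python3 - <<'E'
import cv2
from h import *
t=cv2.imread('pics/top0.png');s=cv2.imread('pics/side0.png')
cropsave(t,90,130,340,310,3,'pics/topc.png')
cropsave(s,210,170,380,330,4,'pics/sidec.png')
cropsave(t,340,190,470,310,5,'pics/toph.png')
E
```

```text
(no output)
```

View pics/topc.png

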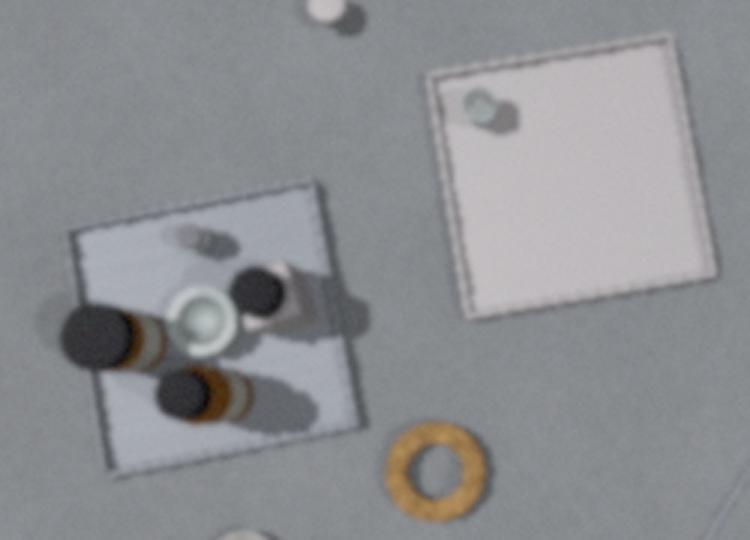

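View pics/sidec.png

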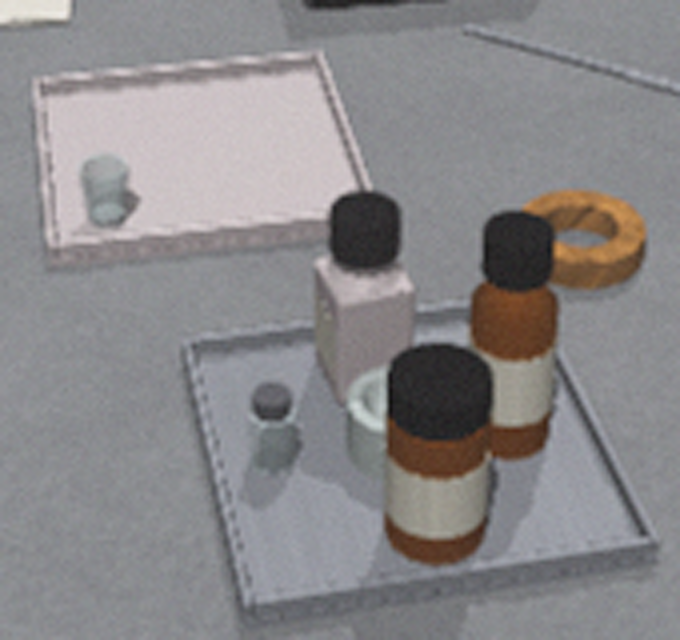

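View pics/toph.png

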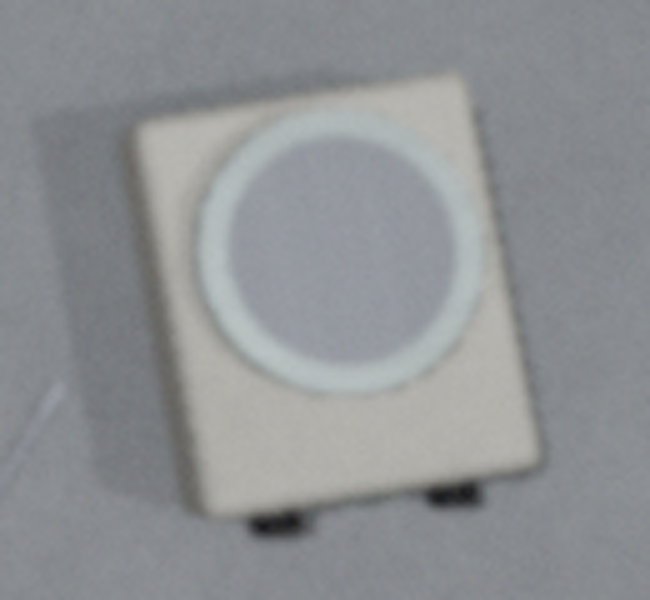

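```bash
python3 - <<'E'
from bench import ctrl
from h import *
np.set_printoptions(precision=1,suppress=True)
T=ctrl.camera_model('top');S=ctrl.camera_model('side')
for n,a,b,z in (("jar",(122.7,242.7),(320.2,262),111),("tall",(151.3,260.7),(339.7,227),145),("sq",(175.7,227.3),(301.5,222),125)):
    print(n,tri([ray(T,a),ray(S,b)]),plane(T,a,z),plane(S,b,z))
print('block',plane(T,(157.7,237),41),'hot',plane(T,(408,240),90))
# tray corners top rim z18
for n,c in (('store',[(72,232),(317,183),(365,428),(110,475)]),('side',[(427,73),(674,37),(717,275),(468,318)])):
    P=np.array([plane(T,(90+x/3,130+y/3),18) for x,y in c]);print(n,P.mean(0),[np.linalg.norm(P[i]-P[i-1]) for i in range(4)]);print(P)
print('vial',plane(T,(90+185/3,130+236/3),53),'beaker',plane(T,(90+481/3,130+106/3),47))
E
```

```text
jar (array([452.7, 379.7, 109.5]), [np.float64(1.2610758510354267), np.float64(1.2610758510354578)]) [451.4 379.3 111. ] [454.1 381.3 111. ]
tall (array([408.9, 302. , 141. ]), [np.float64(0.14644933179820543), np.float64(0.1464493317983478)]) [409.  300.8 145. ] [409.5 307.8 145. ]
sq (array([487.7, 253.5, 121.4]), [np.float64(0.7284747280898308), np.float64(0.728474728089838)]) [486.7 252.7 125. ] [488.6 258.6 125. ]
block [469.1 317.   41. ] hot [ 459.5 -300.8   90. ]
store [464.4 312.   18. ] [np.float64(210.85457945204948), np.float64(214.09182805008356), np.float64(215.61643302000112), np.float64(217.63649670100372)]
[[547.2 438.7  18. ]
 [590.4 229.   18. ]
 [379.7 183.2  18. ]
 [340.4 397.3  18. ]]
side [598.5   8.   18. ] [np.float64(218.44670094563912), np.float64(219.71359898303677), np.float64(213.88291339455256), np.float64(217.761773781365)]
[[ 688.4  135.1   18. ]
 [ 721.6  -82.1   18. ]
 [ 510.7 -117.7   18. ]
 [ 473.3   96.8   18. ]]
vial [539.5 331.2  53. ] beaker [652.4  85.4  47. ]
```

```bash
python3 -m crank '202 -194 90 0 0 30 85;202 -194 90 0 0 30 85;202 -194 90 0 0 30 85;202 -194 90 0 0 30 85;202 -194 90 0 0 30 85;202 -194 90 0 0 30 85;202 -194 90 0 0 30 85;202 -194 90 0 0 30 85;202 -194 90 0 0 30 85'; cat > shot.py <<'E'
import sys,json,cv2
from bench import ctrl
from h import *
fn=sys.argv[1]
m=ctrl.camera_model('wrist'); s=ctrl.get_state(); im=ctrl.get_image('wrist')
cv2.imwrite(f'pics/{fn}.png',im); m['cam_to_world']=np.array(m['cam_to_world']).tolist(); json.dump(m,open(f'pics/{fn}.json','w'))
print(s['time'],s['eef_pos'],s['ee_rot'],s['q'])
E
python3 shot.py w1
```

```text
time: 1.27
eef_pos: [369.5, 330.2, 342.9]
ee_rot: [-0.55, 0.551, -0.444, 0.444]
ft_force: [0.2, 0.0, 0.3]
opening: 84.9
1.275 [369.52673725 330.20783263 342.86616865] [-0.55029555  0.55091146 -0.44367333  0.44365003] [ 1.04598271e+00  1.36503729e-01  1.83765000e-01 -1.65883378e-04
 -1.61891336e+00  7.39099185e-01]
```

View pics/w1.png

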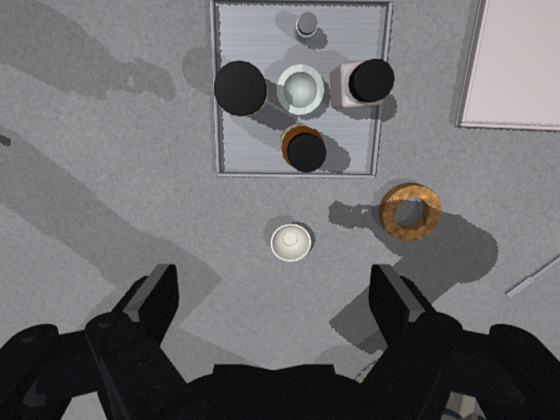

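```bash
python3 -m crank '80 -10 30 0 0 0 85;80 -10 30 0 0 0 85;80 -10 30 0 0 0 85;80 -10 30 0 0 0 85'; 
python3 shot.py w2
```

```text
time: 1.82
eef_pos: [449.6, 319.9, 372.9]
ee_rot: [-0.55, 0.551, -0.444, 0.444]
ft_force: [-0.2, 0.1, 0.2]
opening: 85.0
1.825 [449.5861962  319.94694645 372.89499178] [-0.55016854  0.550618   -0.44404228  0.44380271] [ 9.01871690e-01  2.60242581e-01  4.14752345e-01 -3.49212432e-04
 -1.72593836e+00  8.82216745e-01]
```

View pics/w2.png

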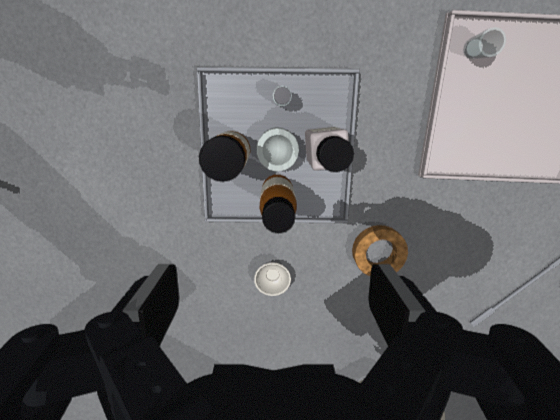

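```bash
cat > caps.py <<'E'
import json,cv2,sys
from h import *
np.set_printoptions(precision=1,suppress=True)
def load(fn):
    m=json.load(open(f'pics/{fn}.json'));return m,cv2.imread(f'pics/{fn}.png')
def fitc(P):
    A=np.c_[2*P,np.ones(len(P))];x=np.linalg.lstsq(A,(P**2).sum(1),rcond=None)[0]
    return x[:2],np.sqrt(x[2]+x[0]**2+x[1]**2)
def caps(fn,seeds,thr=55):
    m,im=load(fn); g=cv2.GaussianBlur(im,(3,3),0).max(2)
    mk=(g<thr).astype(np.uint8); cs,_=cv2.findContours(cv2.morphologyEx(mk,cv2.MORPH_OPEN,np.ones((5,5))),cv2.RETR_EXTERNAL,cv2.CHAIN_APPROX_NONE)
    o=np.array(m['cam_to_world'])[:3,3]; nad=proj(m,[o[0],o[1],0])
    out={}
    for n,sd in seeds.items():
        c=max(cs,key=lambda c:cv2.pointPolygonTest(c,sd,True))[:,0].astype(float)
        mid=c.mean(0); u=(mid-nad)/np.linalg.norm(mid-nad)
        ctr=mid
        for _ in range(4):
            P=c[(c-ctr)@u>-0.1*5]; ctr,r=fitc(P)
        out[n]=(ctr,r); print(fn,n,ctr,r,'nadir',nad,'bbox',c.min(0),c.max(0))
    return m,out
if __name__=='__main__':
    m1,a=caps('w1',{'jar':(240,88),'sq':(372,80),'tall':(306,152)})
    m2,b=caps('w2',{'jar':(222,158),'sq':(334,153),'tall':(279,214)})
    for n,z in (('jar',111),('sq',125),('tall',145)):
        X,e=tri([ray(m1,a[n][0]),ray(m2,b[n][0])])
        f=210/np.tan(np.radians(m1['vfov'])/2)
        for m,q in((m1,a),(m2,b)):
            d=(np.linalg.inv(np.array(m['cam_to_world']))@np.r_[X,1])[2]; print(' diam',2*q[n][1]*d/f,plane(m,q[n][0],z))
        print(n,X,e)
E
python3 caps.py
```

```text
w1 jar [239.6  87.3] 25.48813302682159 nadir [273.2 110.1] bbox [215.  62.] [265. 114.]
w1 sq [373.7  79. ] 19.5949252885897 nadir [273.2 110.1] bbox [349.  60.] [393. 101.]
w1 tall [306.2 152. ] 18.81358899271234 nadir [273.2 110.1] bbox [287. 133.] [325. 171.]
w2 jar [222.1 157.4] 22.580340833551965 nadir [273.3 110.1] bbox [200. 136.] [245. 180.]
w2 sq [335.9 153.6] 16.939902727953296 nadir [273.3 110.1] bbox [317. 137.] [353. 170.]
w2 tall [278.1 216.1] 15.80451222254507 nadir [273.3 110.1] bbox [262. 197.] [294. 232.]
 diam 52.64781966493954 [456.  382.3 111. ]
 diam 53.62131992799274 [457.7 381.2 111. ]
jar [456.3 382.7 102.7] [np.float64(0.48405894429756796), np.float64(0.48405894429756974)]
 diam 38.099002907351675 [490.1 256.1 125. ]
 diam 38.164098128255056 [491.  256.1 125. ]
sq [490.7 255.3 121.5] [np.float64(0.09508428246850024), np.float64(0.0950842824684816)]
 diam 37.01259557043397 [410.6 305.3 145. ]
 diam 35.9741047353942 [412.1 305.1 145. ]
tall [409.9 304.5 138.1] [np.float64(0.03542399144923904), np.float64(0.035423991449264315)]
```

```bash
python3 -m crank '-39 -15 -170 0 0 0 85;-39 -15 -170 0 0 0 85;-39 -15 -170 0 0 0 85;-39 -15 -170 0 0 0 85;-39 -15 -205 0 0 0 85;-39 -15 -239 0 0 0 85;-39 -15 -239 0 0 0 85' 40; python3 shot.py w3
```

```text
time: 2.75
eef_pos: [411.6, 305.2, 135.1]
ee_rot: [-0.55, 0.551, -0.444, 0.444]
ft_force: [-0.1, -0.6, 1.5]
opening: 85.3
2.75 [411.57169825 305.24340197 135.0930815 ] [-0.55028999  0.55055991 -0.44372024  0.44404625] [ 9.44521653e-01  2.50914510e-01 -2.07791817e-01  4.91113453e-04
 -1.11249539e+00  8.39545922e-01]
```

View pics/w3.png

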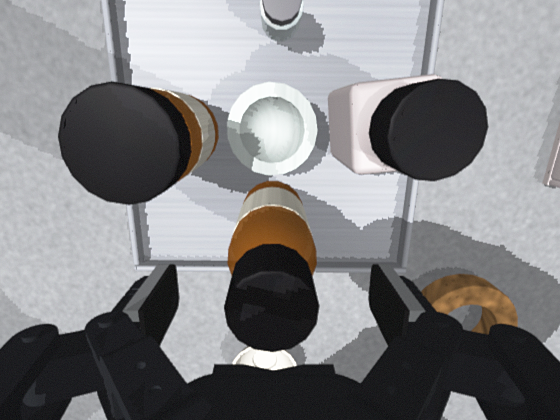

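```bash
python3 -m crank '0 0 0 0 0 0 20;0 0 0 0 0 0 20;0 0 0 0 0 0 20;0 0 0 0 0 0 20;0 0 0 0 0 0 20;0 0 0 0 0 0 20' 40; python3 shot.py w4
```

```text
time: 3.55
eef_pos: [411.8, 305.3, 135.6]
ee_rot: [0.551, -0.549, 0.444, -0.444]
ft_force: [-0.5, -0.1, 5.5]
opening: 36.8
3.55 [411.84574641 305.3310753  135.59651892] [ 0.55129245 -0.54944744  0.44377202 -0.44412897] [ 9.44311680e-01  2.49156481e-01 -2.08868867e-01  7.14997822e-04
 -1.11019180e+00  8.39410543e-01]
```

View pics/w4.png

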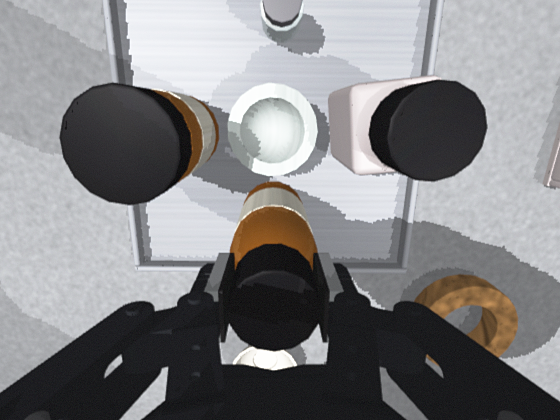

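```bash
python3 -m crank '0 0 20 0 0 0 20;0 0 60 0 0 0 20;0 0 105 0 0 0 20;0 0 140 0 0 0 20;10 -15 150 0 0 0 20;33 -48 150 0 0 0 20;60 -86 150 0 0 0 20;88 -126 150 0 0 0 20;116 -166 150 0 0 0 20;144 -206 150 0 0 0 20;172 -246 150 0 0 0 20;197 -282 150 0 0 0 20;218 -310 150 0 0 0 20;230 -328 150 0 0 0 20;234 -334 150 0 0 0 20;234 -334 140 0 0 0 20;234 -334 110 0 0 0 20;234 -334 80 0 0 0 20;234 -334 60 0 0 0 20;234 -334 60 0 0 0 20'; python3 shot.py w5; python3 - <<'E'
from bench import ctrl;import cv2
cv2.imwrite('pics/s5.png',ctrl.get_image('side'))
E
```

```text
time: 6.1
eef_pos: [643.3, -28.5, 191.7]
ee_rot: [-0.549, 0.552, -0.445, 0.442]
ft_force: [-0.8, 0.3, -1.8]
opening: 36.9
6.1 [643.29768372 -28.53990351 191.74471891] [-0.5493236   0.55163533 -0.4452609   0.44236272] [ 1.97227072e-01  4.67175011e-01  2.63419518e-01 -1.07530021e-03
 -1.37217668e+00  1.58752683e+00]
```

View pics/w5.png

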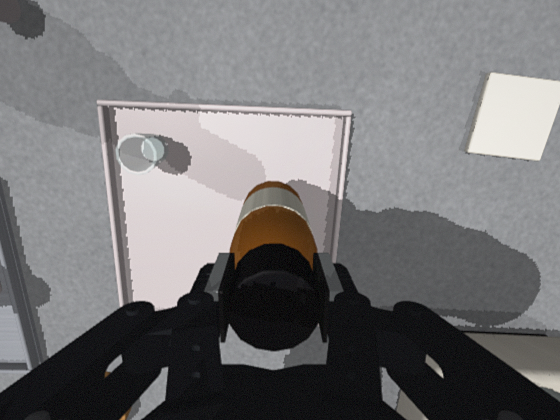

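View pics/s5.png

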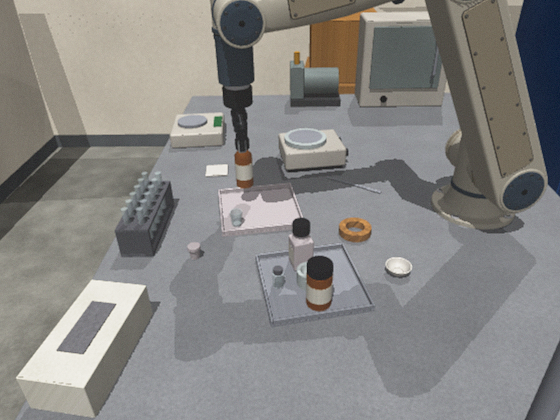

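```bash
python3 - <<'E'
from caps import *
m,im=load('w5')
for p in ((98,101),(352,111)): print(plane(m,p,18))
print('beaker rim',plane(m,(140,153),47))
m,im=load('w2')
for p in ((197,68),(360,70),(347,219),(207,220)): print(plane(m,p,18))
print('blk',plane(m,(278,149),41),'vial',plane(m,(283,96),53))
E
```

```text
[690.3 133.1  18. ]
[728.1 -80.4  18. ]
beaker rim [659.9  83.3  47. ]
[553.  445.6  18. ]
[596.7 231.2  18. ]
[389.6 190.5  18. ]
[343.  399.4  18. ]
blk [473.3 317.2  41. ] vial [541.1 325.7  53. ]
```

```bash
python3 -m crank '0 0 -20 0 0 0 20;0 0 -38 0 0 0 20;0 0 -48 0 0 0 20;0 0 -53 0 0 0 20;0 0 -53 0 0 0 20'; python3 -m crank '0 0 -3 0 0 0 20;0 0 -3 0 0 0 20'
```

```text
time: 6.82
eef_pos: [645.4, -29.3, 141.7]
ee_rot: [0.55, -0.55, 0.444, -0.444]
ft_force: [-0.2, 0.5, -3.0]
opening: 36.8
time: 7.08
eef_pos: [645.2, -29.4, 138.4]
ee_rot: [0.55, -0.55, 0.444, -0.444]
ft_force: [0.9, 0.2, -2.2]
opening: 37.0
```

```bash
python3 -m crank '0 0 -2 0 0 0 20;0 0 -2 0 0 0 20'; python3 -m crank '0 0 -1.5 0 0 0 20;0 0 -1.5 0 0 0 20'
```

```text
time: 7.32
eef_pos: [645.1, -29.4, 136.1]
ee_rot: [-0.55, 0.55, -0.444, 0.444]
ft_force: [-1.0, 0.7, -2.8]
opening: 36.8
time: 7.58
eef_pos: [645.5, -29.3, 135.7]
ee_rot: [0.551, -0.55, 0.444, -0.444]
ft_force: [-0.4, 0.4, 2.5]
opening: 37.2
```

```bash
python3 -m crank '0 0 0 0 0 0 85;0 0 0 0 0 0 85;0 0 0 0 0 0 85;0 0 0 0 0 0 85;0 0 30 0 0 0 85;0 0 80 0 0 0 85;-10 20 105 0 0 0 85;-36 68 105 0 0 0 85;-154.5 285 105 0 0 0 85;-154.5 285 105 0 0 0 85;-154.5 285 105 0 0 0 85;-154.5 285 105 0 0 0 85;-154.5 285 105 0 0 0 85;-154.5 285 55 0 0 0 85;-154.5 285 10 0 0 0 85;-154.5 285 -20.5 0 0 0 85;-154.5 285 -20.5 0 0 0 85'; python3 shot.py w6;python3 - <<'E'
from bench import ctrl;import cv2
cv2.imwrite('pics/s6.png',ctrl.get_image('side'))
E
```

```text
time: 9.7
eef_pos: [489.7, 254.0, 112.1]
ee_rot: [-0.548, 0.552, -0.445, 0.444]
ft_force: [-0.5, -0.1, 0.4]
opening: 85.2
9.7 [489.72123139 253.97277562 112.14547572] [-0.54816173  0.55195164 -0.44467273  0.44399805] [ 7.61930123e-01  3.45599493e-01 -1.36515829e-01 -2.86563127e-04
 -1.09411907e+00  1.02083762e+00]
```

View pics/w6.png

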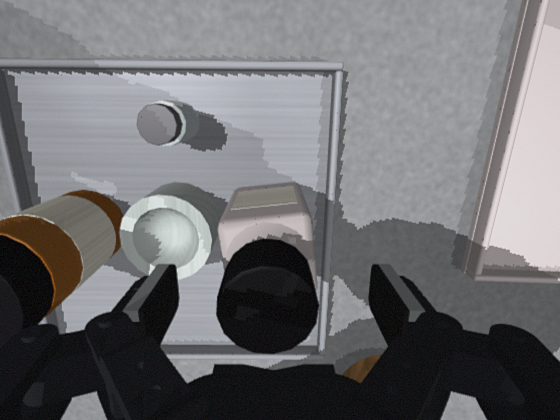

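View pics/s6.png

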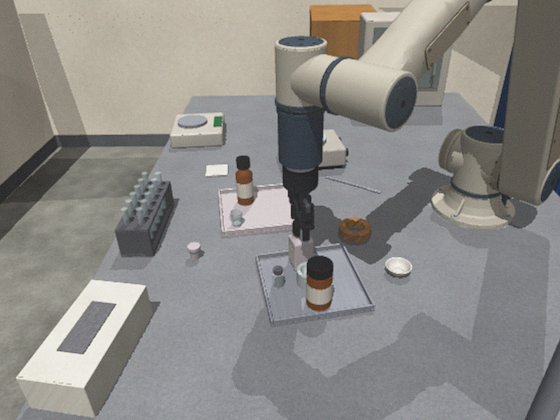

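```bash
python3 -m crank '0 0 0 0 0 0 85;0 0 0 0 0 0 22;0 0 0 0 0 0 22;0 0 0 0 0 0 22;0 0 0 0 0 0 22;0 0 0 0 0 0 22;0 0 0 0 0 0 22' 40; python3 shot.py w7
```

```text
time: 10.68
eef_pos: [490.9, 255.9, 114.8]
ee_rot: [0.551, -0.55, 0.444, -0.444]
ft_force: [-0.2, 0.9, 6.0]
opening: 39.0
10.675 [490.92068377 255.9408939  114.80547015] [ 0.55067377 -0.54997416  0.44391227 -0.44410441] [ 7.63304869e-01  3.42908143e-01 -1.33216606e-01  1.60517443e-04
 -1.09365551e+00  1.02045170e+00]
```

```bash
python3 -m crank '0 0 15 0 0 0 22;0 0 50 0 0 0 22;0 0 85 0 0 0 22;2 -8 100 0 0 0 22;7 -30 100 0 0 0 22;14 -65 100 0 0 0 22;23 -105 100 0 0 0 22;32 -145 100 0 0 0 22;41 -185 100 0 0 0 22;50 -225 100 0 0 0 22;58 -265 100 0 0 0 22;64 -295 100 0 0 0 22;68 -311 95 0 0 0 22;68 -311 75 0 0 0 22;68 -311 45 0 0 0 22;68 -311 20 0 0 0 22;68 -311 7 0 0 0 22;68 -311 3 0 0 0 22;68 -311 3 0 0 0 22'; python3 -m crank '0 0 -2 0 0 0 22;0 0 -2 0 0 0 22'; python3 -m crank '0 0 -3 0 0 0 22;0 0 -3 0 0 0 22;0 0 -3 0 0 0 22'
```

```text
time: 13.1
eef_pos: [558.9, -55.4, 117.7]
ee_rot: [0.55, -0.55, 0.444, -0.444]
ft_force: [-0.4, 0.3, -2.4]
opening: 39.0
time: 13.35
eef_pos: [558.9, -55.3, 115.7]
ee_rot: [0.551, -0.55, 0.444, -0.444]
ft_force: [0.8, -0.2, -2.0]
opening: 38.8
time: 13.72
eef_pos: [559.6, -55.3, 114.8]
ee_rot: [0.551, -0.55, 0.443, -0.445]
ft_force: [-3.3, 2.6, 9.8]
opening: 38.9
```

```bash
python3 -m crank '0 0 0 0 0 0 85;0 0 0 0 0 0 85;0 0 0 0 0 0 85;0 0 0 0 0 0 85;0 0 30 0 0 0 85;0 0 80 0 0 0 85;-6 25 110 0 0 0 85;-16 70 110 0 0 0 85;-102 437 110 0 0 0 85;-102 437 110 0 0 0 85;-102 437 110 0 0 0 85;-102 437 110 0 0 0 85;-102 437 110 0 0 0 85;-102 437 110 0 0 0 85;-102 437 110 0 0 0 85;-102 437 60 0 0 0 85;-102 437 15 0 0 0 85;-102 437 -11 0 0 0 85;-102 437 -11 0 0 0 85;-102 437 -11 0 0 0 85'; python3 shot.py w8;python3 - <<'E'
from bench import ctrl;import cv2
cv2.imwrite('pics/s8.png',ctrl.get_image('side'))
E
```

```text
time: 16.23
eef_pos: [457.6, 381.9, 102.9]
ee_rot: [0.551, -0.549, 0.444, -0.444]
ft_force: [-0.3, -0.4, 0.4]
opening: 84.9
16.225 [457.615663   381.9042674  102.87863923] [ 0.5510579  -0.54942903  0.44389891 -0.44431599] [ 9.57926498e-01  4.28188151e-01 -3.48587380e-02  8.29060513e-04
 -1.10549006e+00  8.25171424e-01]
```

View pics/w8.png

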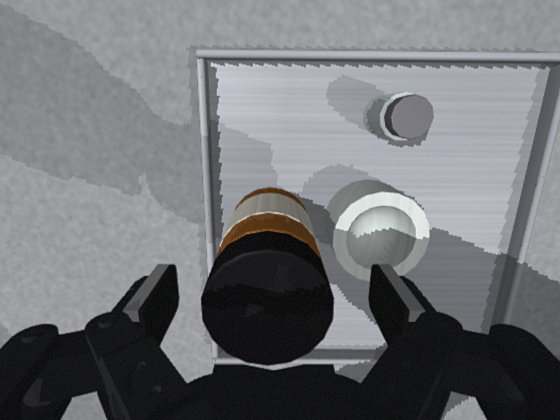

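View pics/s8.png

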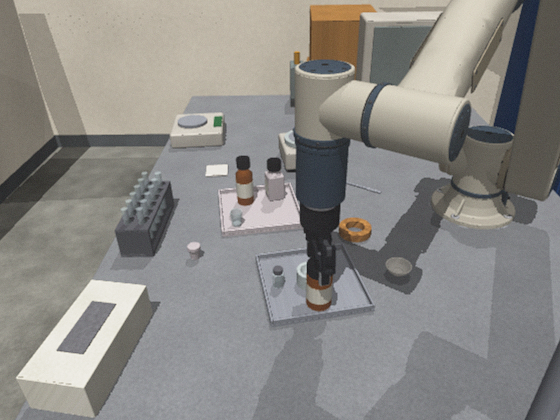

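```bash
python3 -m crank '0 2 0 0 0 0 85;0 2 0 0 0 0 38;0 2 0 0 0 0 38;0 2 0 0 0 0 38;0 2 0 0 0 0 38;0 2 0 0 0 0 38;0 2 0 0 0 0 38' 45; python3 shot.py w9
```

```text
time: 17.2
eef_pos: [457.0, 384.0, 101.8]
ee_rot: [0.551, -0.55, 0.444, -0.444]
ft_force: [0.3, 2.0, 4.7]
opening: 53.1
17.2 [456.96888147 384.01638686 101.79849999] [ 0.55076114 -0.54988587  0.4439528  -0.44406486] [ 9.60656768e-01  4.31329608e-01 -3.26124687e-02  2.72034815e-04
 -1.10563026e+00  8.23049684e-01]
```

```bash
python3 -m crank '0 0 15 0 0 0 38;0 0 50 0 0 0 38;0 0 85 0 0 0 38;2 -8 100 0 0 0 38;8 -30 100 0 0 0 38;16 -65 100 0 0 0 38;26 -105 100 0 0 0 38;36 -145 100 0 0 0 38;46 -185 100 0 0 0 38;56 -225 100 0 0 0 38;67 -265 100 0 0 0 38;75 -300 100 0 0 0 38;81 -322 100 0 0 0 38;83 -330 95 0 0 0 38;83 -330 75 0 0 0 38;83 -330 45 0 0 0 38;83 -330 20 0 0 0 38;83 -330 7 0 0 0 38;83 -330 3 0 0 0 38;83 -330 3 0 0 0 38'; python3 -m crank '0 0 -2 0 0 0 38;0 0 -2 0 0 0 38';python3 -m crank '0 0 -3 0 0 0 38;0 0 -3 0 0 0 38'; python3 shot.py w10
```

```text
time: 19.75
eef_pos: [539.9, 53.7, 104.7]
ee_rot: [0.55, -0.55, 0.444, -0.444]
ft_force: [0.7, -0.5, -2.6]
opening: 52.4
time: 20.0
eef_pos: [539.9, 53.8, 102.7]
ee_rot: [0.551, -0.55, 0.444, -0.444]
ft_force: [0.2, -0.5, -2.6]
opening: 52.9
time: 20.25
eef_pos: [540.7, 53.9, 101.8]
ee_rot: [0.551, -0.55, 0.443, -0.445]
ft_force: [-3.9, 1.0, 9.7]
opening: 52.7
20.25 [540.66630913  53.91014553 101.77783635] [ 0.55128763 -0.54963146  0.44298688 -0.44469072] [ 3.88155688e-01  3.35225791e-01 -1.82021195e-01  1.12800766e-03
 -1.05033493e+00  1.39572918e+00]
```

View pics/w10.png

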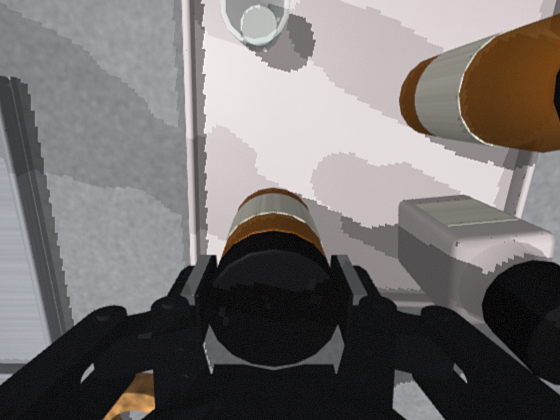

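```bash
python3 -m crank '0 0 0 0 0 0 85;0 0 0 0 0 0 85;0 0 0 0 0 0 85;0 0 0 0 0 0 85;0 0 30 0 0 0 85;0 0 80 0 0 0 85;-5 20 120 0 0 0 85;-20 50 150 0 0 0 85;-110 256 200 0 0 0 85;-110 256 200 0 0 0 85;-110 256 200 0 0 0 85;-110 256 200 0 0 0 85;-110 256 200 0 0 0 85;-110 256 200 0 0 0 85'; python3 shot.py w11; python3 -m crank '40 0 -100 0 0 0 85;40 0 -100 0 0 0 85;40 0 -100 0 0 0 85;40 0 -100 0 0 0 85'; python3 shot.py w12;python3 - <<'E'
from bench import ctrl;import cv2
cv2.imwrite('pics/s12.png',ctrl.get_image('side'))
E
```

```text
time: 22.05
eef_pos: [429.6, 309.5, 299.0]
ee_rot: [-0.55, 0.551, -0.444, 0.444]
ft_force: [-0.4, 0.2, 0.4]
opening: 85.1
22.05 [429.60764769 309.49606063 299.02378941] [-0.55016149  0.55057157 -0.44392852  0.44398283] [ 9.20242769e-01  2.05598637e-01  1.58627510e-01  6.04796714e-05
 -1.52440708e+00  8.63776149e-01]
time: 22.6
eef_pos: [470.5, 309.3, 201.0]
ee_rot: [0.551, -0.549, 0.444, -0.445]
ft_force: [-0.7, 0.4, 0.8]
opening: 85.2
22.6 [470.51644177 309.31359824 200.9887773 ] [ 0.55077099 -0.54935755  0.44394999 -0.44470891] [ 8.59951646e-01  2.99834116e-01  3.54438581e-02  1.04696743e-03
 -1.30437461e+00  9.22435860e-01]
```

View pics/w11.png

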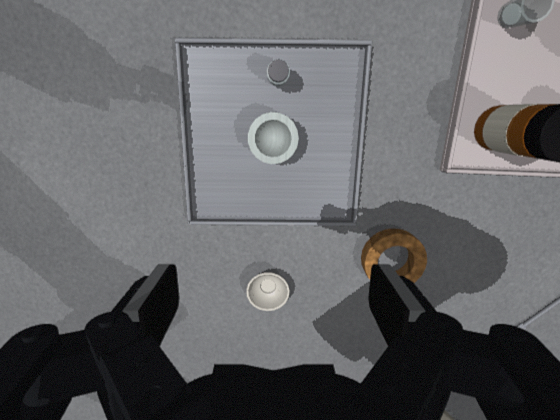

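View pics/w12.png

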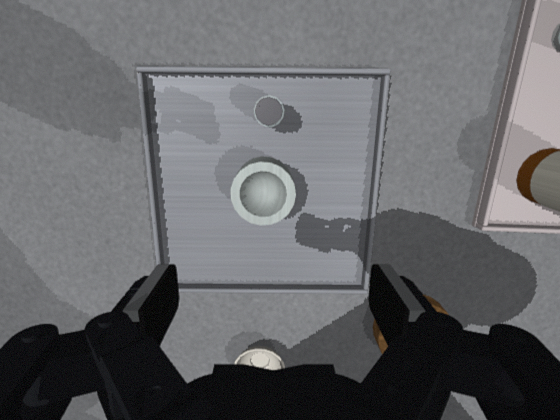

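View pics/s12.png

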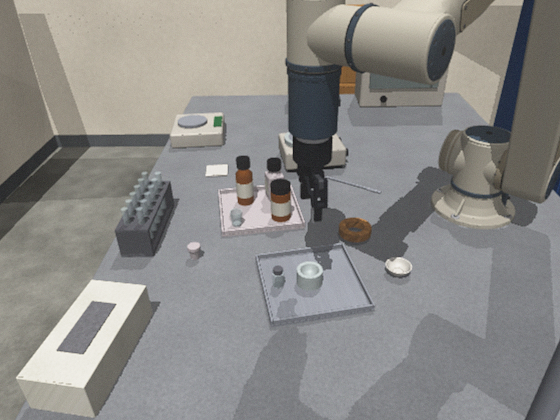

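```bash
python3 - <<'E'
from caps import *
R=[]
for fn,sd in (('w11',(273,138)),('w12',(263,193))):
    m,im=load(fn)
    b=cv2.GaussianBlur(im,(3,3),0).astype(int); mk=((b[:,:,1]-b[:,:,2]>6)&(b[:,:,1]>175)).astype(np.uint8)
    mk=cv2.morphologyEx(mk,cv2.MORPH_CLOSE,np.ones((5,5)))
    cs,_=cv2.findContours(mk,cv2.RETR_EXTERNAL,cv2.CHAIN_APPROX_NONE)
    c=max((c for c in cs if np.linalg.norm(c[:,0].mean(0)-sd)<25),key=cv2.contourArea)
    e=cv2.fitEllipse(cv2.convexHull(c)); p=e[0]; d=abs(np.array(m['cam_to_world'])[2,3]-41)
    print(fn,e,'plane',plane(m,p,41)); R.append(ray(m,p))
    f=210/np.tan(np.radians(m['vfov'])/2); print('diam',e[1][1]*d/f)
print(tri(R))
m,im=load('w12')
for p in ((137,68),(390,70),(372,289),(158,290)): print(plane(m,p,18))
print('vial',plane(m,(269,111),53))
E
```

```text
w11 ((272.3844909667969, 137.6378936767578), (49.47116470336914, 50.56732940673828), 3.3484702110290527) plane [472.4 318.4  41. ]
diam 58.31028170695603
w12 ((262.3919982910156, 193.16966247558594), (61.58434295654297, 63.764591217041016), 98.75543975830078) plane [472.7 318.4  41. ]
diam 54.475180484593714
(array([472.3, 318.4,  39.7]), [np.float64(0.007586026723232249), np.float64(0.0075860267233720455)])
[552.5 445.   18. ]
[596.3 232.7  18. ]
[390.3 185.9  18. ]
[342.5 403.5  18. ]
vial [541.7 326.8  53. ]
```

```bash
python3 -m crank '3 9 -50 0 0 0 85;3 9 -100 0 0 0 85;3 9 -140 0 0 0 85;3 9 -160 0 0 0 85;3 9 -166 0 0 0 85;3 9 -166 0 0 0 85' 45; python3 shot.py w13
```

```text
time: 23.45
eef_pos: [473.3, 319.4, 34.6]
ee_rot: [0.551, -0.55, 0.444, -0.444]
ft_force: [0.8, -0.1, 0.2]
opening: 84.7
23.45 [473.26042318 319.393652    34.63629184] [ 0.5511482  -0.549596    0.44381213 -0.4440841 ] [ 8.67705923e-01  4.54943879e-01 -1.90970601e-01  4.15346305e-04
 -9.22678044e-01  9.16091984e-01]
```

View pics/w13.png

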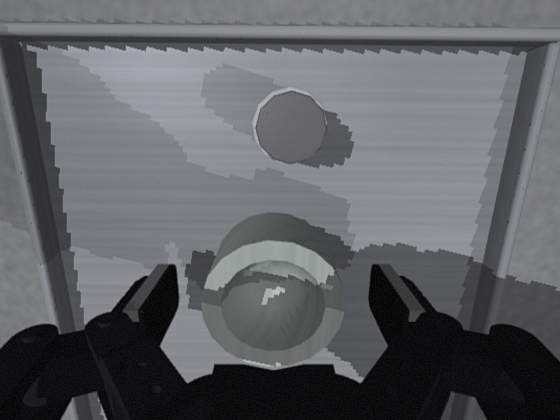

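Block centred between the fingers (col 273), vial clear above at (290,127). Closing.

```bash
python3 -m crank '0 0 0 0 0 0 40;0 0 0 0 0 0 40;0 0 0 0 0 0 40;0 0 0 0 0 0 40;0 0 0 0 0 0 40;0 0 0 0 0 0 40' 45; python3 -m crank '0 0 10 0 0 0 40;0 0 40 0 0 0 40;0 0 90 0 0 0 40;0 0 150 0 0 0 40;0 0 180 0 0 0 40;0 0 180 0 0 0 40'; python3 shot.py w14
```

```text
time: 24.25
eef_pos: [473.3, 319.3, 34.7]
ee_rot: [0.551, -0.55, 0.444, -0.444]
ft_force: [-1.9, 0.2, 6.8]
opening: 57.1
time: 25.0
eef_pos: [473.5, 319.3, 216.5]
ee_rot: [0.552, -0.548, 0.444, -0.444]
ft_force: [-0.2, 0.3, -2.8]
opening: 56.6
25.0 [473.53707217 319.31939056 216.48820984] [ 0.55230992 -0.54820948  0.44388666 -0.44428004] [ 8.67286112e-01  3.06017553e-01  8.41664115e-02  4.25140476e-04
 -1.34313442e+00  9.16170096e-01]
```

View pics/w14.png

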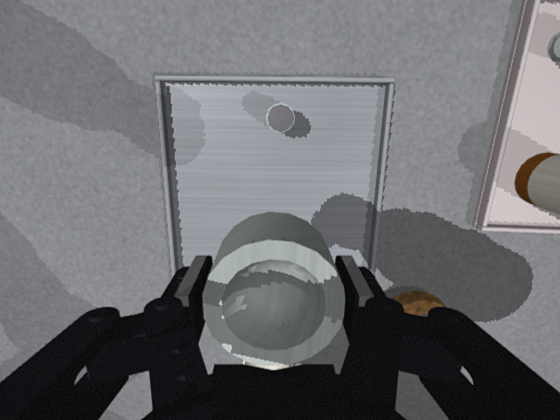

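```bash
python3 -m crank '-1 -10 20 0 0 0 40;-4 -35 40 0 0 0 40;-9 -75 60 0 0 0 40;-14 -115 60 0 0 0 40;-19 -160 60 0 0 0 40;-24 -205 60 0 0 0 40;-29 -250 60 0 0 0 40;-35 -295 60 0 0 0 40;-40 -340 60 0 0 0 40;-45 -385 60 0 0 0 40;-51 -430 60 0 0 0 40;-56 -475 60 0 0 0 40;-61 -520 60 0 0 0 40;-66 -560 60 0 0 0 40;-70 -590 60 0 0 0 40;-72 -608 60 0 0 0 40;-73 -614 60 0 0 0 40;-73 -614 60 0 0 0 40'; python3 shot.py w15; python3 -m crank '20 -10 40 0 0 0 40;40 -20 40 0 0 0 40;40 -20 40 0 0 0 40'; python3 shot.py w16
```

```text
time: 27.3
eef_pos: [399.3, -295.0, 272.3]
ee_rot: [-0.55, 0.55, -0.445, 0.443]
ft_force: [-0.5, -0.2, -2.2]
opening: 56.8
27.3 [ 399.26629751 -295.02792523  272.26575308] [-0.55008806  0.55025256 -0.44494597  0.44345049] [-3.20495079e-01  1.44640287e-01  1.70066574e-02 -5.28855264e-04
 -1.44522469e+00  2.10370116e+00]
time: 27.72
eef_pos: [440.7, -314.6, 312.4]
ee_rot: [0.551, -0.55, 0.444, -0.443]
ft_force: [-0.7, 0.7, -2.7]
opening: 56.9
27.725 [ 440.74906949 -314.64049115  312.43344604] [ 0.55063037 -0.55040109  0.44421679 -0.44332413] [-3.31332036e-01  2.29994561e-01  2.23651716e-01 -7.34374201e-04
 -1.56553029e+00  2.11603075e+00]
```

View pics/w15.png

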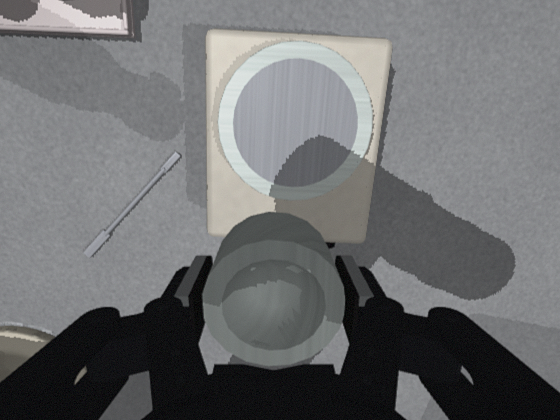

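View pics/w16.png

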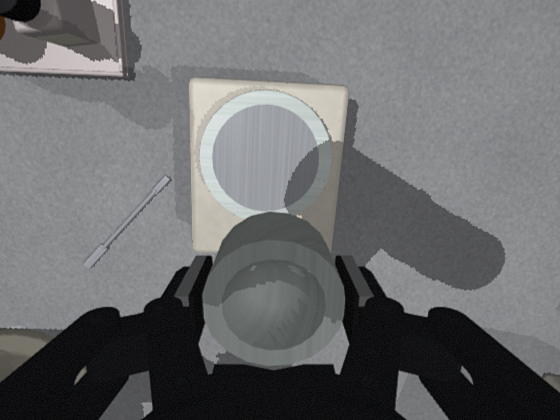

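```bash
python3 - <<'E'
from caps import *
R=[]
for fn,sd,r in (('w15',(296,120),85),('w16',(264,156),70)):
    m,im=load(fn)
    b=cv2.GaussianBlur(im,(5,5),0).astype(float); mk=(((b[:,:,1]-b[:,:,2])/b[:,:,1]>0.03)&(b[:,:,1]>60)).astype(np.uint8)
    yy,xx=np.mgrid[:420,:560]; mk[np.hypot(xx-sd[0],yy-sd[1])>r]=0
    mk=cv2.morphologyEx(mk,cv2.MORPH_OPEN,np.ones((3,3)))
    if fn=='w16': mk[208:]=0
    cs,_=cv2.findContours(mk,cv2.RETR_EXTERNAL,cv2.CHAIN_APPROX_NONE)
    c=max(cs,key=cv2.contourArea); h=cv2.convexHull(c)[:,0]
    if fn=='w16': h=h[h[:,1]<204]
    e=cv2.fitEllipse(h); T=np.array(m['cam_to_world']);f=210/np.tan(np.radians(m['vfov'])/2)
    print(fn,e,plane(m,e[0],90),'diam',np.linalg.norm(plane(m,(e[0][0]-e[1][0]/2,e[0][1]),90)-plane(m,(e[0][0]+e[1][0]/2,e[0][1]),90)));R.append(ray(m,e[0]))
    v=im.copy();cv2.ellipse(v,e,(0,0,255),1);cv2.imwrite(f'pics/{fn}e.png',v)
print(tri(R))
E
```

```text
w15 ((294.8404235839844, 120.10417175292969), (152.73666381835938, 158.4550018310547), 14.701184272766113) [ 466.9 -301.1   90. ] diam 135.9382636700536
w16 ((265.19732666015625, 155.79635620117188), (130.5335693359375, 131.5736083984375), 158.41944885253906) [ 466.5 -301.5   90. ] diam 135.8233440854548
(array([ 466.8, -301.3,   91. ]), [np.float64(0.22090131230073848), np.float64(0.22090131230062882)])
```

View pics/w15e.png

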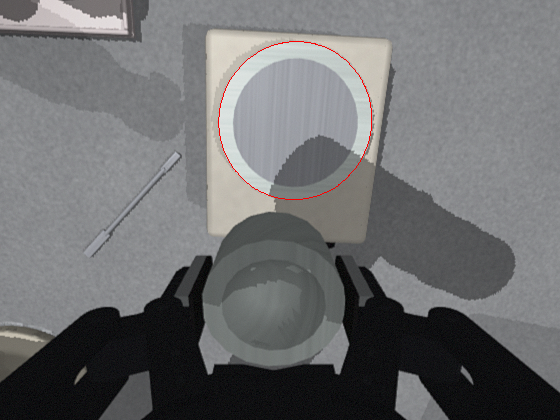

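View pics/w16e.png

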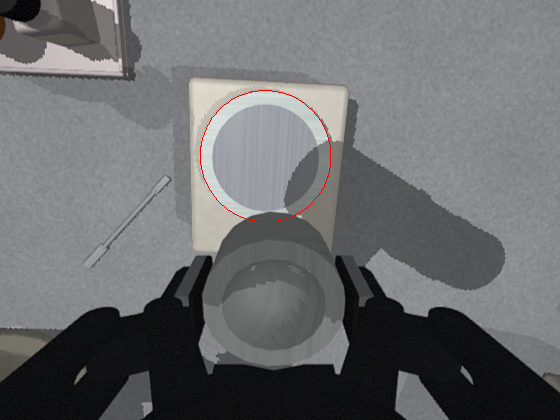

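```bash
python3 -m crank '10 5 -20 0 0 0 40;22 11 -60 0 0 0 40;27 14 -100 0 0 0 40;27 14 -140 0 0 0 40;27 14 -170 0 0 0 40;27 14 -186 0 0 0 40;27 14 -191 0 0 0 40;27 14 -191 0 0 0 40'; python3 -m crank '0 0 -2.5 0 0 0 40;0 0 -2.5 0 0 0 40';python3 -m crank '0 0 -2 0 0 0 40;0 0 -2 0 0 0 40'; python3 shot.py w17
```

```text
time: 28.78
eef_pos: [466.6, -301.1, 122.7]
ee_rot: [-0.55, 0.55, -0.444, 0.444]
ft_force: [-0.4, -0.2, -1.2]
opening: 57.0
time: 29.02
eef_pos: [466.8, -301.4, 120.2]
ee_rot: [0.55, -0.55, 0.444, -0.444]
ft_force: [-0.7, -0.7, -1.4]
opening: 56.6
time: 29.28
eef_pos: [467.0, -301.5, 119.7]
ee_rot: [0.55, -0.55, 0.443, -0.445]
ft_force: [-2.4, 3.7, 8.8]
opening: 56.7
29.275 [ 466.96979776 -301.53185909  119.69725562] [ 0.55043688 -0.55030484  0.44329942 -0.44460033] [-2.91559647e-01  3.42122359e-01 -1.20865540e-01  5.83723946e-04
 -1.10603442e+00  2.07534068e+00]
```

View pics/w17.png

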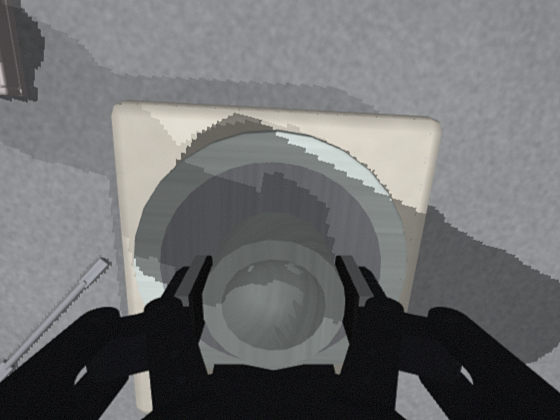

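```bash
python3 -m crank '0 0 0 0 0 0 85;0 0 0 0 0 0 85;0 0 0 0 0 0 85;0 0 0 0 0 0 85;0 0 0 0 0 0 85;0 0 20 0 0 0 85;0 0 60 0 0 0 85;0 0 110 0 0 0 85;-30 0 160 0 0 0 85;-60 0 180 0 0 0 85;-60 0 180 0 0 0 85'; python3 shot.py w18
```

```text
time: 30.7
eef_pos: [406.1, -301.9, 300.6]
ee_rot: [0.551, -0.55, 0.442, -0.446]
ft_force: [0.1, 0.4, 0.1]
opening: 85.1
30.7 [ 406.07922949 -301.86757874  300.63433615] [ 0.55055463 -0.54961788  0.44237915 -0.44621798] [-3.28715888e-01  1.53677820e-01  9.84343483e-02  6.22129129e-04
 -1.50999924e+00  2.11144898e+00]
```

View pics/w18.png

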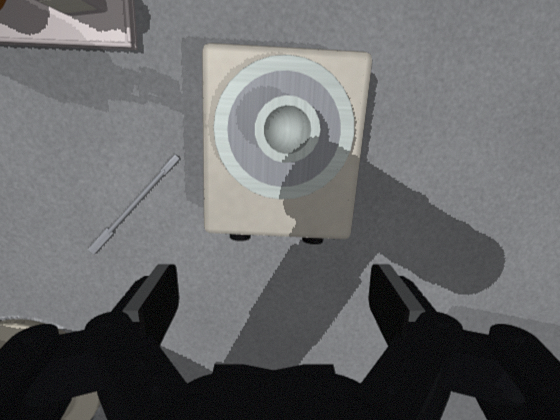

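```bash
python3 -m crank '8 20 0 0 0 0 85;24 65 -10 0 0 0 85;133 355 -58 0 0 0 85;133 355 -58 0 0 0 85;133 355 -58 0 0 0 85;133 355 -58 0 0 0 85;133 355 -58 0 0 0 85;133 355 -58 0 0 0 85;133 355 -58 0 0 0 85;133 355 -100 0 0 0 85;133 355 -150 0 0 0 85;133 355 -185 0 0 0 85;133 355 -197 0 0 0 85;133 355 -197 0 0 0 85;133 355 -197 0 0 0 85' 45; python3 shot.py w19
```

```text
time: 32.62
eef_pos: [540.9, 53.6, 102.6]
ee_rot: [0.551, -0.549, 0.443, -0.445]
ft_force: [0.1, 0.2, 0.2]
opening: 84.7
32.625 [540.85887095  53.62497531 102.60373099] [ 0.55113154 -0.54933223  0.44340281 -0.44483938] [ 3.87228551e-01  3.34796680e-01 -1.80100709e-01  6.31471390e-04
 -1.05268942e+00  1.39587807e+00]
```

View pics/w19.png

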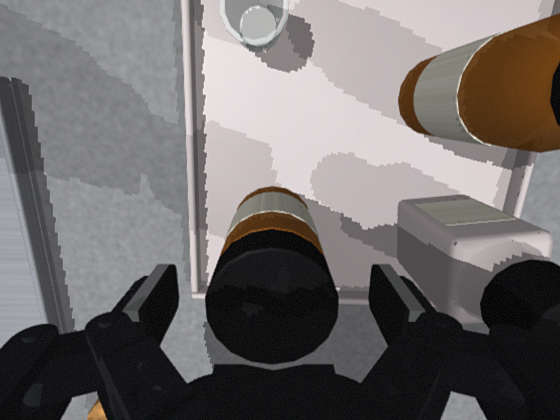

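```bash
python3 -m crank '0 0 0 0 0 0 38;0 0 0 0 0 0 38;0 0 0 0 0 0 38;0 0 0 0 0 0 38;0 0 0 0 0 0 38;0 0 0 0 0 0 38' 45; python3 -m crank '0 0 15 0 0 0 38;0 0 50 0 0 0 38;0 0 85 0 0 0 38;-2 8 100 0 0 0 38;-8 30 100 0 0 0 38;-16 65 100 0 0 0 38;-26 105 100 0 0 0 38;-36 145 100 0 0 0 38;-46 185 100 0 0 0 38;-56 225 100 0 0 0 38;-67 265 100 0 0 0 38;-75 300 100 0 0 0 38;-81 322 100 0 0 0 38;-83 330 95 0 0 0 38;-83 330 75 0 0 0 38;-83 330 45 0 0 0 38;-83 330 20 0 0 0 38;-83 330 8 0 0 0 38;-83 330 4 0 0 0 38;-83 330 4 0 0 0 38'; python3 -m crank '0 0 -2.5 0 0 0 38;0 0 -2.5 0 0 0 38';python3 -m crank '0 0 -2.5 0 0 0 38;0 0 -2.5 0 0 0 38'; python3 shot.py w20
```

```text
time: 33.42
eef_pos: [540.3, 53.9, 101.7]
ee_rot: [0.551, -0.55, 0.444, -0.444]
ft_force: [-1.3, 1.1, 5.8]
opening: 52.7
time: 35.92
eef_pos: [457.1, 383.8, 105.5]
ee_rot: [0.551, -0.55, 0.444, -0.444]
ft_force: [-0.2, -0.0, -2.4]
opening: 52.6
time: 36.17
eef_pos: [456.8, 383.8, 102.7]
ee_rot: [0.551, -0.55, 0.444, -0.444]
ft_force: [-1.1, -0.4, -2.4]
opening: 52.5
time: 36.42
eef_pos: [457.2, 384.1, 101.7]
ee_rot: [0.551, -0.55, 0.444, -0.444]
ft_force: [-3.1, -0.2, 6.7]
opening: 52.8
36.425 [457.21400014 384.05175684 101.70434985] [ 0.55121134 -0.54961084  0.44360367 -0.44419563] [ 0.96078415  0.43109765 -0.03357244  0.00110921 -1.1039258   0.8229419 ]
```

View pics/w20.png

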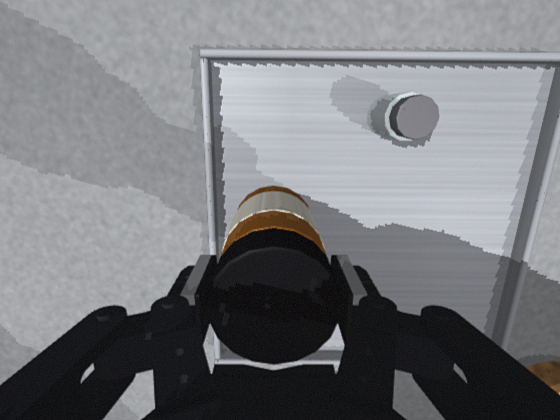

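```bash
python3 -m crank '0 0 0 0 0 0 85;0 0 0 0 0 0 85;0 0 0 0 0 0 85;0 0 0 0 0 0 85;0 0 30 0 0 0 85;0 0 80 0 0 0 85;6 -25 120 0 0 0 85;16 -70 120 0 0 0 85;102 -439 120 0 0 0 85;102 -439 120 0 0 0 85;102 -439 120 0 0 0 85;102 -439 120 0 0 0 85;102 -439 120 0 0 0 85;102 -439 120 0 0 0 85;102 -439 120 0 0 0 85;102 -439 70 0 0 0 85;102 -439 35 0 0 0 85;102 -439 14.5 0 0 0 85;102 -439 14.5 0 0 0 85;102 -439 14.5 0 0 0 85' 40; python3 shot.py w21
```

```text
time: 38.98
eef_pos: [559.4, -55.0, 115.5]
ee_rot: [0.551, -0.55, 0.443, -0.444]
ft_force: [-0.3, -1.0, 0.6]
opening: 84.6
38.975 [559.41612699 -54.95840477 115.47524795] [ 0.55081209 -0.55009131  0.44330913 -0.44439014] [ 1.80638036e-01  3.57024159e-01 -1.10318363e-01  5.51774790e-04
 -1.10168356e+00  1.60351938e+00]
```

View pics/w21.png

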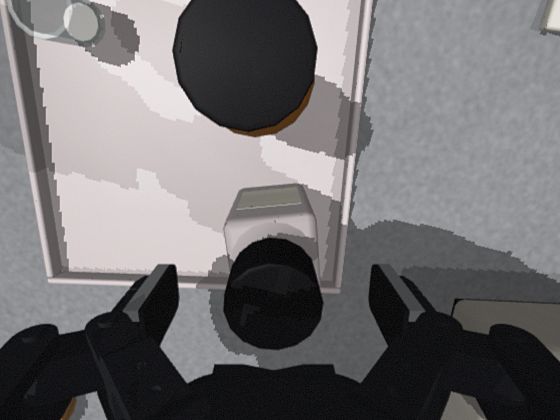

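Square bottle cap is centred at (273,293) between the fingers, so I grip it and carry it back by (-68, +311).

```bash
python3 -m crank '0 0 0 0 0 0 22;0 0 0 0 0 0 22;0 0 0 0 0 0 22;0 0 0 0 0 0 22;0 0 0 0 0 0 22;0 0 0 0 0 0 22' 40; python3 -m crank '0 0 15 0 0 0 22;0 0 50 0 0 0 22;0 0 85 0 0 0 22;-2 8 100 0 0 0 22;-7 30 100 0 0 0 22;-14 65 100 0 0 0 22;-23 105 100 0 0 0 22;-32 145 100 0 0 0 22;-41 185 100 0 0 0 22;-50 225 100 0 0 0 22;-58 265 100 0 0 0 22;-64 295 100 0 0 0 22;-68 311 95 0 0 0 22;-68 311 75 0 0 0 22;-68 311 45 0 0 0 22;-68 311 20 0 0 0 22;-68 311 8 0 0 0 22;-68 311 4 0 0 0 22;-68 311 4 0 0 0 22'; python3 -m crank '0 0 -2.5 0 0 0 22;0 0 -2.5 0 0 0 22'; python3 -m crank '0 0 -2.5 0 0 0 22;0 0 -2.5 0 0 0 22'; python3 shot.py w22
```

```text
time: 39.78
eef_pos: [559.1, -55.3, 114.9]
ee_rot: [0.551, -0.55, 0.444, -0.444]
ft_force: [-0.9, 1.5, 6.1]
opening: 39.1
time: 42.15
eef_pos: [491.0, 255.8, 118.8]
ee_rot: [0.551, -0.55, 0.444, -0.444]
ft_force: [0.9, 0.3, -1.4]
opening: 39.2
time: 42.4
eef_pos: [490.8, 255.8, 116.1]
ee_rot: [0.55, -0.55, 0.444, -0.444]
ft_force: [-0.4, -0.4, -1.9]
opening: 39.2
time: 42.65
eef_pos: [491.3, 256.0, 114.9]
ee_rot: [0.551, -0.55, 0.444, -0.444]
ft_force: [-2.9, -0.9, 6.5]
opening: 39.0
42.65 [491.32379339 256.03536036 114.85119711] [ 0.5511538  -0.54963106  0.44354161 -0.44430398] [ 7.63324867e-01  3.42740138e-01 -1.33623247e-01  8.93105093e-04
 -1.09215903e+00  1.02040482e+00]
```

View pics/w22.png

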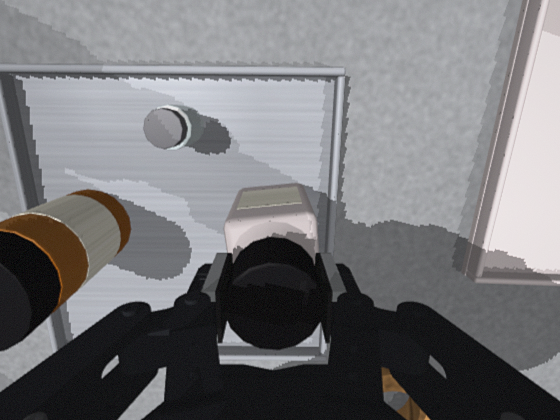

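```bash
python3 -m crank '0 0 0 0 0 0 85;0 0 0 0 0 0 85;0 0 0 0 0 0 85;0 0 0 0 0 0 85;0 0 30 0 0 0 85;0 0 80 0 0 0 85;10 -20 110 0 0 0 85;36 -68 110 0 0 0 85;154.5 -285 110 0 0 0 85;154.5 -285 110 0 0 0 85;154.5 -285 110 0 0 0 85;154.5 -285 110 0 0 0 85;154.5 -285 110 0 0 0 85;154.5 -285 110 0 0 0 85;154.5 -285 80 0 0 0 85;154.5 -285 45 0 0 0 85;154.5 -285 21 0 0 0 85;154.5 -285 21 0 0 0 85;154.5 -285 21 0 0 0 85' 40; python3 shot.py w23
```

```text
time: 45.08
eef_pos: [645.8, -28.6, 136.0]
ee_rot: [0.551, -0.55, 0.443, -0.444]
ft_force: [0.9, -0.7, 0.8]
opening: 85.0
45.075 [645.8070252  -28.59529175 135.9945527 ] [ 0.55106226 -0.55011516  0.44296393 -0.4443947 ] [ 1.97305480e-01  4.95931488e-01  1.65122672e-01  7.36367892e-04
 -1.23766295e+00  1.58747924e+00]
```

View pics/w23.png

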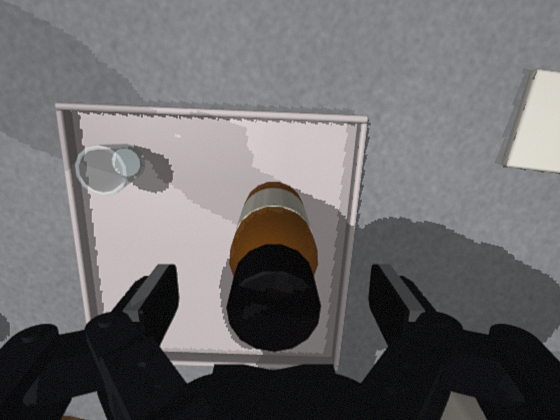

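```bash
python3 -m crank '0 0 0 0 0 0 20;0 0 0 0 0 0 20;0 0 0 0 0 0 20;0 0 0 0 0 0 20;0 0 0 0 0 0 20;0 0 0 0 0 0 20' 40; python3 -m crank '0 0 20 0 0 0 20;0 0 60 0 0 0 20;0 0 105 0 0 0 20;0 0 140 0 0 0 20;-10 15 150 0 0 0 20;-33 48 150 0 0 0 20;-60 86 150 0 0 0 20;-88 126 150 0 0 0 20;-116 166 150 0 0 0 20;-144 206 150 0 0 0 20;-172 246 150 0 0 0 20;-197 282 150 0 0 0 20;-218 310 150 0 0 0 20;-230 328 150 0 0 0 20;-234 334 150 0 0 0 20;-234 334 140 0 0 0 20;-234 334 110 0 0 0 20;-234 334 75 0 0 0 20;-234 334 45 0 0 0 20;-234 334 40 0 0 0 20'; python3 -m crank '0 0 -20 0 0 0 20;0 0 -32 0 0 0 20;0 0 -36 0 0 0 20;0 0 -36 0 0 0 20'; python3 -m crank '0 0 -2.5 0 0 0 20;0 0 -2.5 0 0 0 20'; python3 -m crank '0 0 -2.5 0 0 0 20;0 0 -2.5 0 0 0 20'; python3 shot.py w24
```

```text
time: 45.88
eef_pos: [645.5, -29.3, 134.8]
ee_rot: [0.551, -0.55, 0.444, -0.444]
ft_force: [-0.5, 2.1, 5.4]
opening: 36.9
time: 48.38
eef_pos: [410.2, 302.5, 171.4]
ee_rot: [-0.548, 0.552, -0.445, 0.444]
ft_force: [-0.3, 0.5, -1.8]
opening: 36.7
time: 48.88
eef_pos: [411.4, 304.7, 138.7]
ee_rot: [0.55, -0.55, 0.444, -0.444]
ft_force: [0.1, 0.8, -2.7]
opening: 37.1
time: 49.12
eef_pos: [411.2, 304.8, 136.0]
ee_rot: [0.55, -0.55, 0.444, -0.444]
ft_force: [0.4, -0.5, -2.9]
opening: 36.8
time: 49.38
eef_pos: [411.9, 305.2, 134.8]
ee_rot: [0.551, -0.55, 0.444, -0.444]
ft_force: [-0.9, -0.2, 4.5]
opening: 37.0
49.375 [411.88963914 305.16232152 134.80574856] [ 0.55127845 -0.549531    0.44359812 -0.44421668] [ 0.94428828  0.24974894 -0.21042096  0.00112024 -1.10820441  0.83940886]
```

View pics/w24.png

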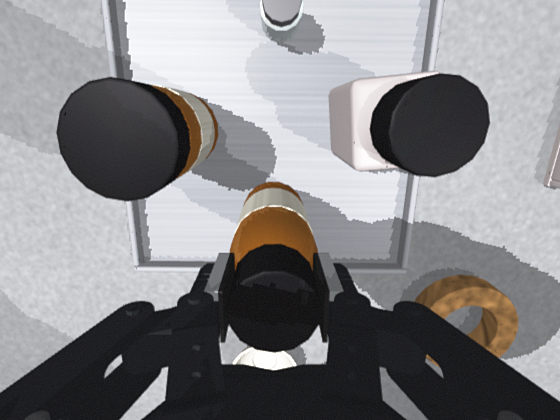

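```bash
python3 -m crank '0 0 0 0 0 0 85;0 0 0 0 0 0 85;0 0 0 0 0 0 85;0 0 0 0 0 0 85;0 0 0 0 0 0 85;0 0 20 0 0 0 85;0 0 60 0 0 0 85;0 0 110 0 0 0 85;20 7 160 0 0 0 85;39 15 210 0 0 0 85;39 15 239.5 0 0 0 85;39 15 239.5 0 0 0 85;39 15 239.5 0 0 0 85;39 15 239.5 0 0 0 85'; python3 shot.py w25; python3 - <<'E'
from caps import *
from bench import ctrl
s={'jar':(222,158),'sq':(334,153),'tall':(279,214)}
m1,a=caps('w2',s);m2,b=caps('w25',s)
for n,z in (('jar',111),('sq',125),('tall',145)): print(n,plane(m1,a[n][0],z),plane(m2,b[n][0],z))
cv2.imwrite('pics/s25.png',ctrl.get_image('side'))
E
```

```text
time: 51.18
eef_pos: [449.8, 319.4, 371.6]
ee_rot: [-0.55, 0.551, -0.444, 0.444]
ft_force: [0.7, 0.4, -0.1]
opening: 85.3
51.175 [449.79877964 319.42030354 371.61083636] [-0.54950249  0.5511036  -0.44412586  0.44394151] [ 9.00981006e-01  2.60683275e-01  4.12073586e-01 -2.84676443e-04
 -1.72444847e+00  8.82713004e-01]
w2 jar [222.1 157.4] 22.580340833551965 nadir [273.3 110.1] bbox [200. 136.] [245. 180.]
w2 sq [335.9 153.6] 16.939902727953296 nadir [273.3 110.1] bbox [317. 137.] [353. 170.]
w2 tall [278.1 216.1] 15.80451222254507 nadir [273.3 110.1] bbox [262. 197.] [294. 232.]
w25 jar [220.7 155.7] 22.596993399018587 nadir [272.9 109.7] bbox [198. 134.] [244. 178.]
w25 sq [335.9 151.7] 17.02916983918145 nadir [272.9 109.7] bbox [317. 135.] [353. 168.]
w25 tall [277.7 215.8] 15.699613621654228 nadir [272.9 109.7] bbox [262. 197.] [293. 231.]
jar [457.7 381.2 111. ] [459.4 382.1 111. ]
sq [491.  256.1 125. ] [493.  256.1 125. ]
tall [412.1 305.1 145. ] [412.6 304.9 145. ]
```

View pics/w25.png

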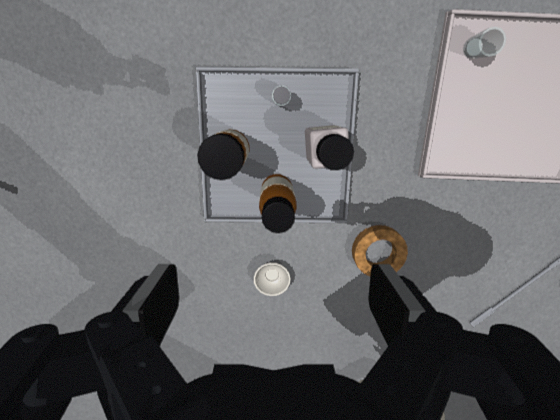

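View pics/s25.png

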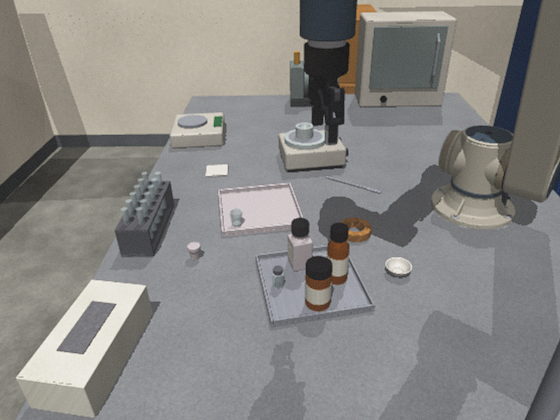

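All three containers are back within about 2 mm of where they stood, upright. The vial and beaker haven't moved, and the block stands on the plate. Handing in.

```bash
python3 -c "
from bench import ctrl
print(ctrl.close_job())"
```

```text
the job is handed in; nothing more can be done
None
```

The job is done and handed in at about 51 s of the 152 s allowed. I moved the tall bottle, the square bottle and the jar to the side tray. Then I set the block on the hotplate and put the jar, square bottle and tall bottle back on the store tray. Every object was lowered until the wrist force showed contact before I let go.

**Containers:** comparing wrist pictures from nearly the same pose before and after, each is about 2 mm or less from its start: jar 2, square bottle 2, tall bottle 0.5 mm. The limit is 15 mm, and all three stood upright in the last side picture.

**Block:** I put the plate's centre at (467, -301) mm from two wrist views, and released the block with the gripper commanded to within about 1 mm of that. The picture afterwards showed it central, judged by eye. The last side picture still showed it upright on the plate.

**Vial and beaker:** they looked unmoved in the pictures.

**Checks that disagreed:**
- **Top camera:** it placed the plate centre about 7 mm and the jar about 6 mm from the wrist camera's values, and it showed the store tray a few mm too small. I used the wrist camera's values.
- **Cap heights:** two wrist views gave tops 3.5 to 8 mm lower than the stated sizes, while the top and side views together gave 1.5 to 4 mm lower. I set the container grip heights from the stated sizes. The block's top (39.7 mm) and the plate's top (91 mm) agreed with their stated heights to about 1 mm.

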